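Index the setting table to its next slot

ROBOT

A 6-joint arm with a two-finger parallel gripper is mounted at the origin on the work surface. World frame = base frame: x ahead of the robot, y to its left, z up, the work surface at z = 0. Lengths are in m, angles in degrees, forces in N, time in s.
With the tool pointing down it reaches from about 0.35 to 0.875 m from the base axis. Payload 4.2 kg.
Tool frame: the origin (TCP) lies on the centre line of the jaws, within the pads' length; the fingertips stand 19 mm ahead of it and the grasp point (between the pads) is the TCP; x points along the fingers, y is the direction in which the jaws open and shut, and the axes are right-handed (so a half turn about x gives the same grasp; the last joint's range is limited). The gripper opens to 87 mm and grips with 3 to 60 N. Pads are 19 mm wide; open, the fingers measure 117 mm over their backs; the gripper's body (75 mm by 190 mm) begins 51 mm behind the grasp point.
Start: joints at [90.504, 22.042, 0.453, 0, -68.411, -14.817], TCP at [0.154, 0.606, 0.242] pointing down, gripper open.
Joint ranges: [-179.83, 179.83], [-69.29, 118.12], [-61.27, 80.66], [-181.25, 117.63], [-171.15, -9.14], [-177.46, 177.46]. Speed limits (degrees/s): [159.86, 159.86, 180, 180, 180, 180].

INTERFACE

Orientations are given as a 3x3 rotation matrix whose columns are the frame's x, y, z axes.
In Python, from station import r, viewer, job, spotter gives the robot as it stands.
- The arm moves only by the tool play_rows, never from a script. Its argument "commands" is a list of rows, each an object of numbers: "fingers": the gripper command: -1 is fully open, 1 is shut, values between are in proportion; "tx", "ty", "tz": the shift along the tool's x, y, z normalised to -1 to 1, where 1 is 750 mm; "ax", "ay", "az": the turn, a rotation vector about the tool's x, y, z normalised to -1 to 1, where 1 is pi rad. In form: [{"fingers": .., "tx": .., "ty": .., "tz": .., "ax": .., "ay": .., "az": ..}, ...]. A call has 1 to 5 rows; each row is the pose to reach, as a shift and turn from the pose commanded when the call began, along the tool's axes at that moment, turning the shorter way round; what a row does not reach only later rows make up. A row lasts 1/12 s, in which the tool goes at most 41.7 mm and 7.16 degrees, less where a joint would pass 70% of its speed; a pose out of reach is approached as far as the arm can. A call with a number of a shift or a turn outside -1 to 1 is refused whole. A call with a gripper value outside its range is refused whole. The fingers move at their own pace and stop on an object; the grip force is fixed at half the most. Time passes only in rows, so rows that repeat a pose let the fingers close. It gives the time, the measured TCP pose, the force and the opening at its end, in the units of the state.
- r.sense(): the state, without advancing time (a new reading comes with each control period).
- viewer.capture(name): name is "side" or "top"; returns a dict with "image" (480x640x3 uint8, red, green, blue), "fx", "fy", "cx", "cy" (pixels), "R" (3x3) and "t" (3): a world point X has camera coordinates R X + t. Camera axes: x right, y down, z forward; pixel columns grow to the right and rows downward; lengths in m; the calibration is good to about 2 mm. A picture is of the moment at which its call begins. There is no depth.
- job.finish_job(): hands the job in, once; it reports no verdict.
Trained networks look in a picture, given as the dict that the camera call returned (one of the last four; its "shot" number tells which), for a name from the list of things; names that differ only in an ending like _2 or _b are one class to them, and where a whole thing is asked for, a point or a joint stands for the part that bears it (a point fixed in the world has none). Each returns a list of dicts, best first, with "score" (0 to 1); they miss things now and then, are a little off and sometimes report something else, mostly with a low value. They report only what shows in the picture. A call takes as long as a camera call. They do not tell look-alikes from the thing itself.
- spotter.find_in(name, picture): "uv" ([column, row] in pixels, amid what is visible of it).
- spotter.silhouettes(name, picture): "region" (480x640 bool, what is visible of it) and "uv" ([column, row] in pixels, amid what is visible of it).
The state is a dict: "time_s": time; "joints": joint angles; "joint_velocities": joint speeds; "effort": joint torques, N m; "tcp_pos": TCP position; "ee_rot": TCP orientation; "wrist_force": force on the tool from outside, world axes, zero at the start; "moment": the same for the moment, N m; "gripper_width": opening from 0.0 (shut) to 1.0 (fully open).
Only numpy, scipy, OpenCV 4.12 (cv2) and the standard library are available. Lean on these libraries where they do the work, as an engineer would, in place of code of your own. Each camera call takes 0.05 s, during which the arm holds its last target. There are 200 camera calls.

TASK

The stone-setting table on the jeweller's bench is locked by its red plunger. With the fingertips only, without gripping anything, press the plunger in and turn the table counter-clockwise (seen from above) by one slot, then let the plunger spring back up into that next slot so the table is locked again. Push gently, leave the brass bezel standing in the middle of the table, do not disturb the other things on the bench, and finish clear of everything.

Things in the scene. Friction and masses are not known exactly. Their poses are not given: they have to be found in the camera images.
- index_base: Fixed part of the setting table: dark round iron foot (200 mm across, 12 mm high), grey column, and a brass index ring (184 mm across, 36 to 44 mm above the bench) with eight slots in its rim, 11 mm wide, 45 degrees (0.785 rad) apart. Origin: centre of the underside of the foot, on the turning axis; +x points to the first slot, where the plunger is at the start.
- table_axis (a point): Point on the vertical turning axis, at the table's upper face, 58 mm above the bench. The turning part: an aluminium disc (136 mm across) with a flat arm, 30 mm wide, 46 to 58 mm above the bench, that reaches out over the brass ring to the plunger. The arm's direction is from this point to plunger_top.
- plunger_top (a point): Centre of the flat upper face of the red plunger cap (34 mm across, 8 mm thick), 112 mm from the turning axis at the end of the arm; moves with table and plunger. 80 mm above the bench when out, 70 mm when fully in. Below the cap is a dark round housing on the arm, 42 mm across, top at 60 mm. Nothing stands above the cap.
- plunger (a joint): How far the plunger is pressed down: 0 = out, 0.010 m = in, on its stop. Spring: 3 N at the top, 6 N at the bottom. Its 8 mm thick steel tooth sits in a slot of the brass ring and locks the table; over 8 mm in, the table is free. Let go between slots, the tooth rides under the ring (8 mm in, table still turns); within about 2 mm along the rim of a slot's middle it springs up and locks.
- turntable (a joint): Angle of the table, rad: 0 at the start, positive counter-clockwise seen from above. Slots at multiples of 0.785; the next is at +0.785. Locked, it has about 0.02 rad of play either way. Unlocked it turns lightly (1 to 2 N at the plunger) and stays where it is left; a fingertip pressing the cap down on its stop drags it along by friction.
- bezel: Loose brass bezel, round, 42 mm across, 14 mm high, with small coloured stones on top, standing in the middle of the table inside a circle of eight 6 mm high steel pins; origin at the centre of its underside. It turns with the table. To be left there.
- hammer: Loose hammer lying on the bench; bystander.
- glass_dish: Loose green glass dish, 70 mm across, 35 mm high; origin at the centre of its underside; bystander.
- ring_mandrel: Loose upright steel ring mandrel, foot 44 mm across, 130 mm high; origin at the centre of its underside; bystander.
- polish_bottle: Loose bottle, 52 mm across, 120 mm high, purple cap; origin at the centre of its underside; bystander.
- bangle: Loose brass ring, 68 mm across, 12 mm high, lying flat; origin at the centre of its underside; bystander.
- scriber: Loose scriber with a wooden handle, 160 mm long, lying on the bench; bystander.
Things that resemble listed ones, but are neither listed nor needed, are in the scene too. What is shaped like the bezel but turquoise is not meant.

How it is judged (in metres and radians):
On the way, in this order (a step that is already met when the one before it is completed fails the run):
1. the plunger is pressed in while the table is still at the first slot (value of joint plunger above 0.0065 m and value of joint turntable between -0.2 and 0.2 rad).
2. the table is turned counter-clockwise with the plunger in (value of joint plunger above 0.005 m and value of joint turntable between 0.35 and 0.75 rad).
At the end, for the whole second after the job is handed in: The table stands in the next slot counter-clockwise (joint turntable 0.785 +/- 0.04 rad), at rest, with the plunger sprung back up (less than 2 mm in) and the bezel upright on the table within 8 mm of its axis (value of joint turntable between 0.745 and 0.825 rad and value of joint plunger below 0.002 m and angular speed of bezel below 0.1 rad/s and horizontal distance between bezel and table_axis below 0.008 m and angle between bezel's own z axis and vertical below 0.1 rad and height (world z) of bezel below 0.062 m); the robot touches nothing.
It fails at once if the table is turned more than 0.2 rad clockwise, the wrong way (value of joint turntable below -0.2 rad).
It fails at once if the table is turned well past the next slot (more than 1.1 rad) (value of joint turntable above 1.1 rad).
It fails at once if the bezel is lifted off the table or pushed out of the middle (height (world z) of bezel above 0.066 m or horizontal distance between bezel and table_axis above 0.012 m).
It fails at once if the plunger is squeezed or forced (more than 40 N between fingers and plunger) (contact force between the fingers and plunger above 40 N).
It fails at once if a bystander is moved by more than 20 mm or lifted (distance of any of hammer, glass_dish, ring_mandrel, polish_bottle, bangle, scriber from where it was at the start of the episode above 0.02 m).
It also fails if it takes over 38 s, if anything falls off the work surface, if the arm or the gripper's body presses on something with over 40 N, if the wrist force passes 120 N, or if a joint passes its speed limit or range.

## Working session

There is one attempt and no reset: what is moved stays moved. The work goes in short steps, Python scripts to look and compute and a tool call to move; the robot and the scene stay as the last step left them, time stands still between calls to the robot, and variables do not carry over. Pictures are saved under pics/ and viewed, about 8 in all and at most 12, crops included, and the job is handed in when it is done.

Besides the shell and the picture viewer there is one more tool, called after "Call:" as name(argument=value, ...), one argument or row to a line, values as JSON. play_rows: Moves the arm, as the interface text tells. Its arguments: {"type":"object","properties":{"commands":{"type":"array"}},"required":["commands"]}

```bash
mkdir -p pics; cat > h.py <<'E'
import numpy as np, cv2
from station import r, viewer, job, spotter
def ray(p,uv,z):
    R=np.array(p["R"]);t=np.array(p["t"]);c=-R.T@t
    d=R.T@np.array([(uv[0]-p["cx"])/p["fx"],(uv[1]-p["cy"])/p["fy"],1]); return c+d*(z-c[2])/d[2]
def proj(p,X):
    q=np.array(p["R"])@np.array(X)+np.array(p["t"]); return np.array([p["fx"]*q[0]/q[2]+p["cx"],p["fy"]*q[1]/q[2]+p["cy"]])
def save(p,n): cv2.imwrite("pics/"+n,cv2.cvtColor(p["image"],cv2.COLOR_RGB2BGR))
E
python3 - <<'E'
from h import *
s=r.sense();print(s["time_s"],s["tcp_pos"],s["ee_rot"],s["wrist_force"])
Z=dict(plunger_top=.08,bezel=.072,index_base=.02,table_axis=.058,hammer=.01,glass_dish=.035,ring_mandrel=.1,polish_bottle=.1,bangle=.01,scriber=.01)
for n in("top","side"):
    p=viewer.capture(n);save(p,n+"0.png")
    print(n,-np.array(p["R"]).T@np.array(p["t"]))
    for k,z in Z.items():
        for d in spotter.find_in(k,p)[:3]: print(k,np.round(d["uv"]),round(d["score"],2),ray(p,d["uv"],z).round(3))
E
```

```text
0.0 [0.15435504 0.60504754 0.24047191] [[-4.32796063e-04 -2.47355196e-01 -9.68924775e-01]
 [-2.15900412e-03 -9.68922376e-01  2.47355548e-01]
 [-9.99997576e-01  2.19896709e-03 -1.14695097e-04]] [-0.42408512  0.2896848   0.22084054]
top [ 0.3706572  -0.00826449  1.19775633]
plunger_top [357. 304.] 0.64 [ 0.462 -0.099  0.08 ]
bezel [230. 273.] 0.81 [0.522 0.169 0.072]
bezel [317. 271.] 0.51 [ 0.53  -0.014  0.072]
index_base [318. 279.] 0.67 [ 0.519 -0.017  0.02 ]
table_axis [357. 309.] 0.7 [ 0.454 -0.1    0.058]
table_axis [320. 282.] 0.55 [ 0.509 -0.022  0.058]
hammer [136. 281.] 0.81 [0.505 0.386 0.01 ]
hammer [217. 170.] 0.45 [0.767 0.223 0.01 ]
glass_dish [327. 175.] 0.76 [ 0.754 -0.031  0.035]
ring_mandrel [404. 171.] 0.78 [ 0.747 -0.195  0.1  ]
polish_bottle [219. 170.] 0.8 [0.738 0.201 0.1  ]
bangle [506. 336.] 0.54 [ 0.407 -0.43   0.01 ]
scriber [490. 236.] 0.71 [ 0.629 -0.403  0.01 ]
side [0.14641131 0.68190585 1.06671084]
plunger_top [392. 250.] 0.54 [ 0.448 -0.098  0.08 ]
bezel [336. 266.] 0.68 [ 0.525 -0.007  0.072]
bezel [284. 350.] 0.59 [0.505 0.212 0.072]
index_base [339. 277.] 0.74 [ 0.525 -0.021  0.02 ]
index_base [250. 228.] 0.74 [ 0.765 -0.032  0.02 ]
table_axis [341. 281.] 0.92 [0.504 0.011 0.058]
hammer [225. 436.] 0.67 [0.518 0.384 0.01 ]
glass_dish [254. 231.] 0.73 [ 0.745 -0.02   0.035]
glass_dish [182. 301.] 0.61 [0.758 0.212 0.035]
ring_mandrel [288. 181.] 0.96 [ 0.731 -0.137  0.1  ]
polish_bottle [181. 299.] 0.61 [0.722 0.24  0.1  ]
bangle [464. 198.] 0.55 [ 0.4   -0.386  0.01 ]
scriber [382. 158.] 0.53 [ 0.631 -0.411  0.01 ]
scriber [388. 249.] 0.43 [ 0.479 -0.152  0.01 ]
```

View pics/top0.png

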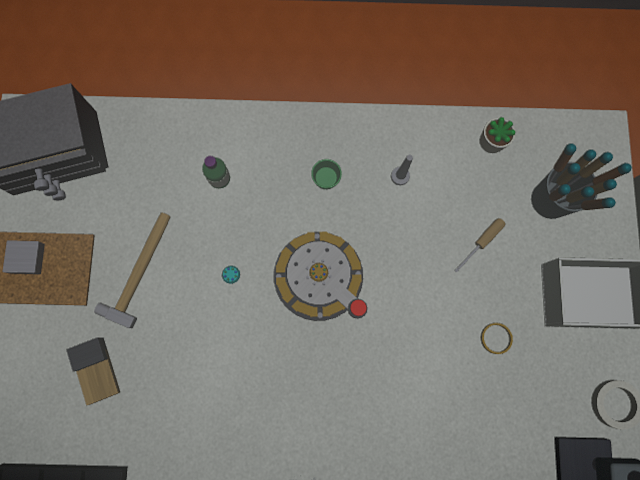

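View pics/side0.png

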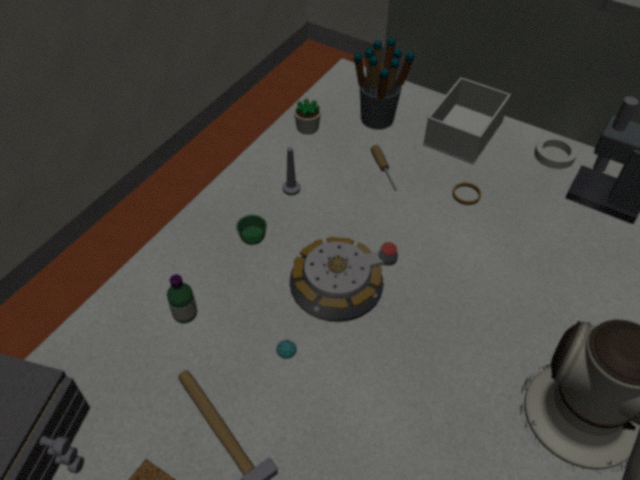

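```bash
python3 - <<'E'
from h import *
L=[]
def tri(ps,uvs):
    A=[];b=[]
    for p,uv in zip(ps,uvs):
        R=np.array(p["R"]);t=np.array(p["t"])
        K=np.array([[p["fx"],0,p["cx"]],[0,p["fy"],p["cy"]],[0,0,1]]);P=K@np.c_[R,t]
        for i in(0,1): v=(uv[i]*P[2]-P[i])/np.linalg.norm((uv[i]*P[2]-P[i])[:3]);A.append(v[:3]);b.append(-v[3])
    return np.linalg.lstsq(np.array(A),np.array(b),rcond=None)[0]
ps=[viewer.capture(n) for n in("top","side")]
for p,(x,y) in zip(ps,((357,308),(390,250))):
    hsv=cv2.cvtColor(p["image"],cv2.COLOR_RGB2HSV)
    m=(((hsv[...,0]<6)|(hsv[...,0]>172))&(hsv[...,1]>120)&(hsv[...,2]>60))
    w=np.zeros_like(m);w[y-22:y+22,x-22:x+22]=1;m&=w
    ys,xs=np.nonzero(m);print("red",xs.mean(),ys.mean(),len(xs),ray(p,(xs.mean(),ys.mean()),.078),ray(p,(xs.mean(),ys.mean()),.076))
    L.append((xs.mean(),ys.mean()))
print("tri red",tri(ps,L))
for k,z in(("bezel",.068),("index_base",.03)):
    for p in ps:
        for d in spotter.silhouettes(k,p)[:3]:
            ys,xs=np.nonzero(d["region"]); print(k,d["score"],xs.mean(),ys.mean(),len(xs),ray(p,((xs.min()+xs.max())/2,(ys.min()+ys.max())/2),z),ray(p,(xs.mean(),ys.mean()),z))
c=[cv2.resize(p["image"][y-60:y+60,x-60:x+60],(400,400),interpolation=2) for p,(x,y) in zip(ps,((325,280),(345,275)))]
cv2.imwrite("pics/crop1.png",cv2.cvtColor(np.hstack(c),cv2.COLOR_RGB2BGR))
E
```

```text
red 358.02450980392155 307.3627450980392 204 [ 0.45542561 -0.10082077  0.078     ] [ 0.45557702 -0.10098609  0.076     ]
red 388.55970149253733 248.71641791044777 134 [ 0.45558635 -0.09986354  0.078     ] [ 0.45621176 -0.10144493  0.076     ]
tri red [ 0.45573033 -0.10084743  0.07683686]
bezel 0.77 317.9079365079365 271.22539682539684 315 [ 0.53065235 -0.01605861  0.068     ] [ 0.53016592 -0.01587544  0.068     ]
bezel 0.76 230.26415094339623 273.57735849056604 265 [0.52047837 0.16874896 0.068     ] [0.52030081 0.16923739 0.068     ]
bezel 0.78 336.80297397769516 263.9888475836431 269 [ 0.52944939 -0.01449993  0.068     ] [ 0.52894078 -0.01485785  0.068     ]
bezel 0.55 286.1907692307692 348.7876923076923 325 [0.50552349 0.20627166 0.068     ] [0.50488574 0.2065883  0.068     ]
index_base 0.66 319.730824202001 277.0252501191043 6297 [ 0.52733162 -0.02091054  0.03      ] [ 0.52286209 -0.02042871  0.03      ]
index_base 0.84 339.4376748523469 278.6502953061859 6434 [ 0.51201961 -0.01401352  0.03      ] [ 0.51875297 -0.01081237  0.03      ]
```

View pics/crop1.png

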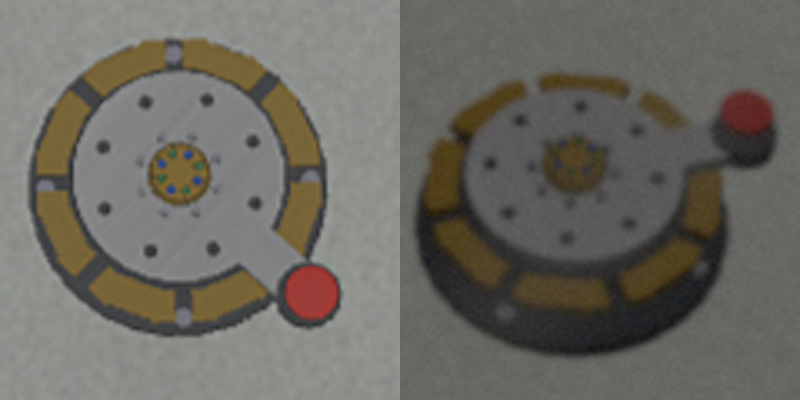

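The left crop shows the brass bezel (blue and green stones) at about top pixel (318,271), in the middle of the disc inside the pins. The red cap is at (358,307), at the end of the arm. The only other candidate is the turquoise one at (231,274), out on the bench, which is the look-alike. The plunger is at about (0.4555,-0.1005) and the axis at about (0.530,-0.016). I'll approach now with the fingers shutting.

Call:
play_rows(
  commands=[
    {"fingers": 1, "tx": 0, "ty": 0.157, "tz": -0.209, "ax": 0, "ay": 0, "az": 0},
    {"fingers": 1, "tx": 0, "ty": 0.157, "tz": -0.209, "ax": 0, "ay": 0, "az": 0},
    {"fingers": 1, "tx": 0, "ty": 0.157, "tz": -0.209, "ax": 0, "ay": 0, "az": 0},
    {"fingers": 1, "tx": 0, "ty": 0.157, "tz": -0.209, "ax": 0, "ay": 0, "az": 0},
    {"fingers": 1, "tx": 0, "ty": 0.157, "tz": -0.209, "ax": 0, "ay": 0, "az": 0},
  ],
)

```text
time_s: 1.82
tcp_pos: [0.2785, 0.45, 0.2418]
ee_rot: [[0.0, -0.248, -0.969], [-0.0, -0.969, 0.248], [-1.0, 0.0, -0.0]]
wrist_force: [0.5, -0.2, 0.5]
gripper_width: 0.711
```

Call:
play_rows(
  commands=[
    {"fingers": 1, "tx": 0, "ty": 0.157, "tz": -0.209, "ax": 0, "ay": 0, "az": 0},
    {"fingers": 1, "tx": 0, "ty": 0.157, "tz": -0.209, "ax": 0, "ay": 0, "az": 0},
    {"fingers": 1, "tx": 0, "ty": 0.157, "tz": -0.209, "ax": 0, "ay": 0, "az": 0},
    {"fingers": 1, "tx": 0, "ty": 0.157, "tz": -0.209, "ax": 0, "ay": 0, "az": 0},
    {"fingers": 1, "tx": 0, "ty": 0.157, "tz": -0.209, "ax": 0, "ay": 0, "az": 0},
  ],
)

```text
time_s: 2.23
tcp_pos: [0.4012, 0.2973, 0.2419]
ee_rot: [[0.0, -0.248, -0.969], [0.0, -0.969, 0.248], [-1.0, -0.0, -0.0]]
wrist_force: [0.2, 0.1, 0.6]
gripper_width: 0.325
```

Call:
play_rows(
  commands=[
    {"fingers": 1, "tx": 0, "ty": 0.2495, "tz": -0.1025, "ax": 0, "ay": 0, "az": 0},
    {"fingers": 1, "tx": 0, "ty": 0.2495, "tz": -0.1025, "ax": 0, "ay": 0, "az": 0},
    {"fingers": 1, "tx": 0, "ty": 0.2495, "tz": -0.1025, "ax": 0, "ay": 0, "az": 0},
    {"fingers": 1, "tx": 0, "ty": 0.2495, "tz": -0.1025, "ax": 0, "ay": 0, "az": 0},
    {"fingers": 1, "tx": 0, "ty": 0.2495, "tz": -0.1025, "ax": 0, "ay": 0, "az": 0},
  ],
)

```text
time_s: 2.65
tcp_pos: [0.4279, 0.0972, 0.2419]
ee_rot: [[0.001, -0.247, -0.969], [0.0, -0.969, 0.247], [-1.0, -0.0, -0.0]]
wrist_force: [0.3, -0.2, 1.1]
gripper_width: 0.021
```

Call:
play_rows(
  commands=[
    {"fingers": 1, "tx": 0, "ty": 0.2495, "tz": -0.1025, "ax": 0, "ay": 0, "az": 0},
    {"fingers": 1, "tx": 0, "ty": 0.2495, "tz": -0.1025, "ax": 0, "ay": 0, "az": 0},
    {"fingers": 1, "tx": 0, "ty": 0.2495, "tz": -0.1025, "ax": 0, "ay": 0, "az": 0},
    {"fingers": 1, "tx": 0, "ty": 0.2495, "tz": -0.1025, "ax": 0, "ay": 0, "az": 0},
    {"fingers": 1, "tx": 0, "ty": 0.2495, "tz": -0.1025, "ax": 0, "ay": 0, "az": 0},
  ],
)

```text
time_s: 3.07
tcp_pos: [0.4564, -0.1032, 0.242]
ee_rot: [[0.001, -0.248, -0.969], [-0.0, -0.969, 0.248], [-1.0, -0.0, -0.001]]
wrist_force: [0.3, -0.1, 0.0]
gripper_width: 0.005
```

Call:
play_rows(
  commands=[
    {"fingers": 1, "tx": 0.147, "ty": 0, "tz": 0, "ax": 0, "ay": 0, "az": 0},
    {"fingers": 1, "tx": 0.147, "ty": 0, "tz": 0, "ax": 0, "ay": 0, "az": 0},
    {"fingers": 1, "tx": 0.147, "ty": 0, "tz": 0, "ax": 0, "ay": 0, "az": 0},
    {"fingers": 1, "tx": 0.147, "ty": 0, "tz": 0, "ax": 0, "ay": 0, "az": 0},
    {"fingers": 1, "tx": 0.147, "ty": 0, "tz": 0, "ax": 0, "ay": 0, "az": 0},
  ],
)

```text
time_s: 3.48
tcp_pos: [0.4562, -0.101, 0.131]
ee_rot: [[-0.003, -0.247, -0.969], [-0.001, -0.969, 0.247], [-1.0, 0.002, 0.002]]
wrist_force: [0.3, 0.4, 0.8]
gripper_width: 0.003
```

```bash
python3 - <<'E'
from h import *
ps=[viewer.capture(n) for n in("top","side")]
s=r.sense();print(s["time_s"],s["joints"],s["tcp_pos"],s["wrist_force"])
X=[0.4555,-.1005,.08];c=[]
for p in ps:
    x,y=proj(p,X).astype(int); c.append(cv2.resize(p["image"][y-60:y+60,x-60:x+60],(400,400),interpolation=2))
cv2.imwrite("pics/crop2.png",cv2.cvtColor(np.hstack(c),cv2.COLOR_RGB2BGR))
E
```

```text
3.5833 [ 7.56613296e+00  1.35769546e+01 -2.96803784e+01  6.40959952e-02
 -4.65109613e+01  6.81443010e+01] [ 0.45831726 -0.1005619   0.13333529] [0.21650516 0.28738607 0.85642631]
```

View pics/crop2.png

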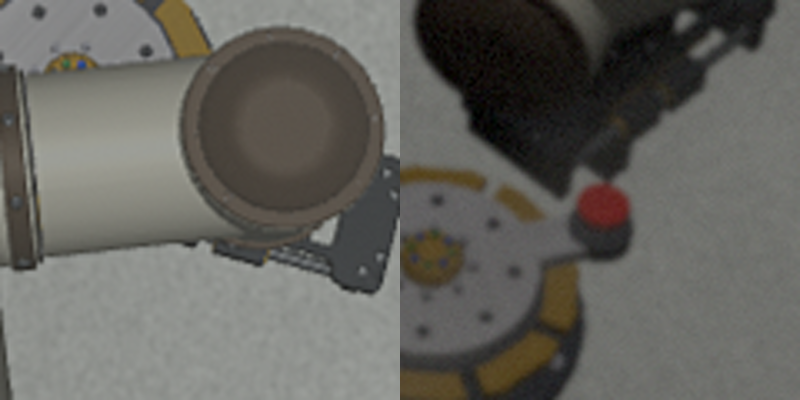

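The side view shows the fingertips directly above the red cap (crop (603,200)) with clear air below them. Next I press in small steps and watch the force.

Call:
play_rows(
  commands=[
    {"fingers": 1, "tx": 0.03, "ty": 0, "tz": 0, "ax": 0, "ay": 0, "az": 0},
    {"fingers": 1, "tx": 0.04, "ty": 0, "tz": 0, "ax": 0, "ay": 0, "az": 0},
    {"fingers": 1, "tx": 0.045, "ty": 0, "tz": 0, "ax": 0, "ay": 0, "az": 0},
    {"fingers": 1, "tx": 0.048, "ty": 0, "tz": 0, "ax": 0, "ay": 0, "az": 0},
    {"fingers": 1, "tx": 0.048, "ty": 0, "tz": 0, "ax": 0, "ay": 0, "az": 0},
  ],
)

```text
time_s: 4.0
tcp_pos: [0.4571, -0.1007, 0.0963]
ee_rot: [[0.001, -0.246, -0.969], [-0.0, -0.969, 0.246], [-1.0, 0.0, -0.001]]
wrist_force: [-0.7, -1.0, 3.0]
gripper_width: 0.003
```

Call:
play_rows(
  commands=[
    {"fingers": 1, "tx": 0.002, "ty": 0, "tz": 0, "ax": 0, "ay": 0, "az": 0},
    {"fingers": 1, "tx": 0.004, "ty": 0, "tz": 0, "ax": 0, "ay": 0, "az": 0},
    {"fingers": 1, "tx": 0.006, "ty": 0, "tz": 0, "ax": 0, "ay": 0, "az": 0},
    {"fingers": 1, "tx": 0.007, "ty": 0, "tz": 0, "ax": 0, "ay": 0, "az": 0},
    {"fingers": 1, "tx": 0.007, "ty": 0, "tz": 0, "ax": 0, "ay": 0, "az": 0},
  ],
)

```text
time_s: 4.42
tcp_pos: [0.4571, -0.1008, 0.0904]
ee_rot: [[0.001, -0.247, -0.969], [-0.0, -0.969, 0.247], [-1.0, -0.0, -0.001]]
wrist_force: [-1.0, -1.6, 5.6]
gripper_width: 0.004
```

Call:
play_rows(
  commands=[
    {"fingers": 1, "tx": 0.001, "ty": 0, "tz": 0, "ax": 0, "ay": 0, "az": 0},
    {"fingers": 1, "tx": 0.002, "ty": 0, "tz": 0, "ax": 0, "ay": 0, "az": 0},
    {"fingers": 1, "tx": 0.0025, "ty": 0, "tz": 0, "ax": 0, "ay": 0, "az": 0},
    {"fingers": 1, "tx": 0.003, "ty": 0, "tz": 0, "ax": 0, "ay": 0, "az": 0},
    {"fingers": 1, "tx": 0.003, "ty": 0, "tz": 0, "ax": 0, "ay": 0, "az": 0},
  ],
)

```text
time_s: 4.83
tcp_pos: [0.4574, -0.1011, 0.0891]
ee_rot: [[0.002, -0.246, -0.969], [-0.001, -0.969, 0.246], [-1.0, 0.0, -0.002]]
wrist_force: [-2.0, -1.8, 11.5]
gripper_width: 0.007
```

Call:
play_rows(
  commands=[
    {"fingers": 1, "tx": 0.0003, "ty": 0.0017, "tz": -0.0035, "ax": 0, "ay": 0, "az": 0},
    {"fingers": 1, "tx": 0.0003, "ty": 0.0039, "tz": -0.0082, "ax": 0, "ay": 0, "az": 0},
    {"fingers": 1, "tx": 0.0003, "ty": 0.0058, "tz": -0.013, "ax": 0, "ay": 0, "az": 0},
    {"fingers": 1, "tx": 0.0003, "ty": 0.0077, "tz": -0.0179, "ax": 0, "ay": 0, "az": 0},
    {"fingers": 1, "tx": 0.0003, "ty": 0.009, "tz": -0.0216, "ax": 0, "ay": 0, "az": 0},
  ],
)

```text
time_s: 5.25
tcp_pos: [0.4722, -0.1115, 0.0891]
ee_rot: [[0.003, -0.246, -0.969], [-0.001, -0.969, 0.246], [-1.0, -0.0, -0.004]]
wrist_force: [-1.8, -0.7, 11.7]
gripper_width: 0.007
```

```bash
python3 - <<'E'
from h import *
p=viewer.capture("side");s=r.sense();print(s["time_s"],s["tcp_pos"],s["wrist_force"])
x,y=proj(p,[.5,-.06,.07]).astype(int)
cv2.imwrite("pics/crop3.png",cv2.cvtColor(cv2.resize(p["image"][y-60:y+60,x-70:x+70],(700,600),interpolation=2),cv2.COLOR_RGB2BGR))
hsv=cv2.cvtColor(p["image"],cv2.COLOR_RGB2HSV)
m=(((hsv[...,0]<6)|(hsv[...,0]>172))&(hsv[...,1]>120)&(hsv[...,2]>60));m[:210]=0;m[290:]=0;m[:,:340]=0;m[:,430:]=0
ys,xs=np.nonzero(m);print(len(xs),xs.mean(),ys.mean(),ray(p,(xs.mean(),ys.mean()),.067))
E
```

```text
5.3 [ 0.47275086 -0.11174149  0.08915991] [-1.40716417 -2.22417627 10.20716225]
60 384.75 247.78333333333333 [ 0.46694494 -0.10654655  0.067     ]
```

View pics/crop3.png

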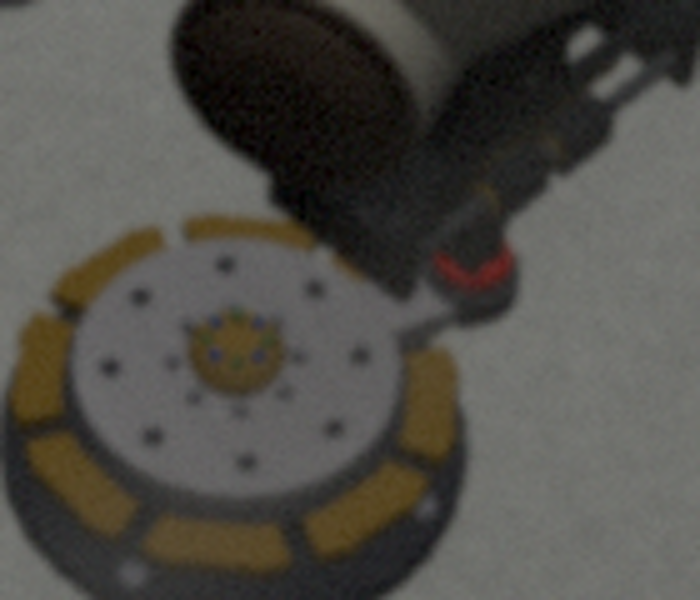

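The fingers sit on the pressed cap (crop (475,265)), the arm has begun to turn, and the bezel stays centred at (235,350). I'll continue along the arc.

Call:
play_rows(
  commands=[
    {"fingers": 1, "tx": 0, "ty": 0.0016, "tz": -0.0056, "ax": 0, "ay": 0, "az": 0},
    {"fingers": 1, "tx": 0, "ty": 0.0032, "tz": -0.0113, "ax": 0, "ay": 0, "az": 0},
    {"fingers": 1, "tx": 0, "ty": 0.0045, "tz": -0.0177, "ax": 0, "ay": 0, "az": 0},
    {"fingers": 1, "tx": 0, "ty": 0.0055, "tz": -0.0228, "ax": 0, "ay": 0, "az": 0},
    {"fingers": 1, "tx": 0, "ty": 0.0062, "tz": -0.0286, "ax": 0, "ay": 0, "az": 0},
  ],
)

```text
time_s: 5.72
tcp_pos: [0.4921, -0.1211, 0.0892]
ee_rot: [[0.004, -0.246, -0.969], [-0.0, -0.969, 0.246], [-1.0, -0.001, -0.004]]
wrist_force: [-1.7, 0.7, 10.1]
gripper_width: 0.002
```

Call:
play_rows(
  commands=[
    {"fingers": 1, "tx": 0, "ty": 0.0007, "tz": -0.0059, "ax": 0, "ay": 0, "az": 0},
    {"fingers": 1, "tx": 0, "ty": 0.001, "tz": -0.0124, "ax": 0, "ay": 0, "az": 0},
    {"fingers": 1, "tx": 0, "ty": 0.0012, "tz": -0.0176, "ax": 0, "ay": 0, "az": 0},
    {"fingers": 1, "tx": 0, "ty": 0.001, "tz": -0.0235, "ax": 0, "ay": 0, "az": 0},
    {"fingers": 1, "tx": 0, "ty": 0.0007, "tz": -0.0293, "ax": 0, "ay": 0, "az": 0},
  ],
)

```text
time_s: 6.13
tcp_pos: [0.5133, -0.1269, 0.0891]
ee_rot: [[0.004, -0.246, -0.969], [-0.0, -0.969, 0.246], [-1.0, -0.001, -0.004]]
wrist_force: [-1.2, 0.8, 9.5]
gripper_width: 0.006
```

```bash
python3 - <<'E'
from h import *
p=viewer.capture("side");s=r.sense();print(s["time_s"],s["tcp_pos"],s["wrist_force"])
x,y=proj(p,[.52,-.06,.07]).astype(int)
cv2.imwrite("pics/crop4.png",cv2.cvtColor(cv2.resize(p["image"][y-60:y+60,x-70:x+70],(700,600),interpolation=2),cv2.COLOR_RGB2BGR))
E
```

```text
6.1833 [ 0.51436893 -0.12707248  0.08922081] [1.46267082 0.41167872 8.77822126]
```

View pics/crop4.png

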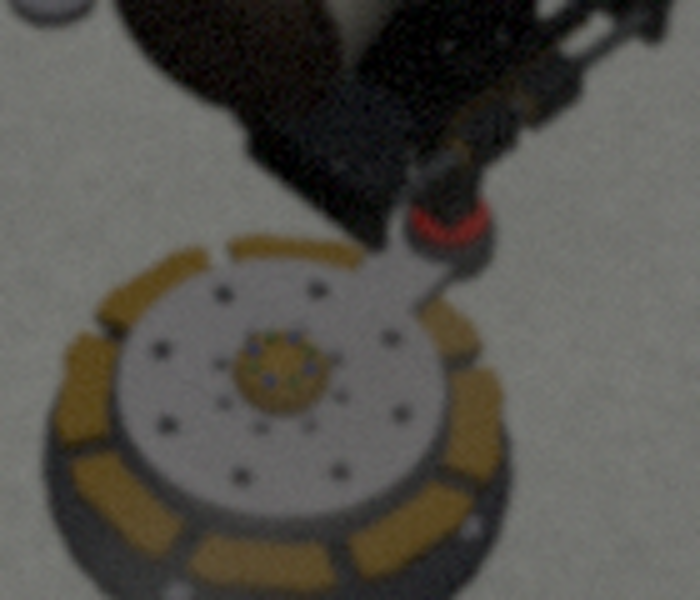

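The table follows without slip: the slot the plunger left is now in view at crop (460,350) and the bezel is centred. Next come the last 13.5°.

Call:
play_rows(
  commands=[
    {"fingers": 1, "tx": 0.0003, "ty": -0.0006, "tz": -0.0058, "ax": 0, "ay": 0, "az": 0},
    {"fingers": 1, "tx": 0.0003, "ty": -0.0013, "tz": -0.0116, "ax": 0, "ay": 0, "az": 0},
    {"fingers": 1, "tx": 0.0003, "ty": -0.0024, "tz": -0.0174, "ax": 0, "ay": 0, "az": 0},
    {"fingers": 1, "tx": 0.0003, "ty": -0.0036, "tz": -0.0231, "ax": 0, "ay": 0, "az": 0},
    {"fingers": 1, "tx": 0.0003, "ty": -0.0047, "tz": -0.0269, "ax": 0, "ay": 0, "az": 0},
  ],
)

```text
time_s: 6.6
tcp_pos: [0.534, -0.1285, 0.0891]
ee_rot: [[0.005, -0.246, -0.969], [-0.0, -0.969, 0.246], [-1.0, -0.001, -0.005]]
wrist_force: [-1.2, -0.1, 10.7]
gripper_width: -0.001
```

Call:
play_rows(
  commands=[
    {"fingers": 1, "tx": 0, "ty": -0.0007, "tz": -0.0025, "ax": 0, "ay": 0, "az": 0},
    {"fingers": 1, "tx": 0, "ty": -0.0014, "tz": -0.005, "ax": 0, "ay": 0, "az": 0},
    {"fingers": 1, "tx": 0, "ty": -0.0021, "tz": -0.0075, "ax": 0, "ay": 0, "az": 0},
    {"fingers": 1, "tx": 0, "ty": -0.0021, "tz": -0.0075, "ax": 0, "ay": 0, "az": 0},
    {"fingers": 1, "tx": 0, "ty": -0.0021, "tz": -0.0075, "ax": 0, "ay": 0, "az": 0},
  ],
)

```text
time_s: 7.02
tcp_pos: [0.54, -0.1283, 0.0891]
ee_rot: [[0.005, -0.246, -0.969], [-0.0, -0.969, 0.246], [-1.0, -0.001, -0.005]]
wrist_force: [-0.1, 1.8, 9.0]
gripper_width: 0.008
```

```bash
python3 - <<'E'
from h import *
p=viewer.capture("side");s=r.sense();print(s["time_s"],s["tcp_pos"],s["wrist_force"])
x,y=proj(p,[.53,-.06,.07]).astype(int)
cv2.imwrite("pics/crop5.png",cv2.cvtColor(cv2.resize(p["image"][y-60:y+60,x-70:x+70],(700,600),interpolation=2),cv2.COLOR_RGB2BGR))
E
```

```text
7.0667 [ 0.53989928 -0.12827193  0.08914988] [0.18607111 0.97306504 8.99107104]
```

View pics/crop5.png

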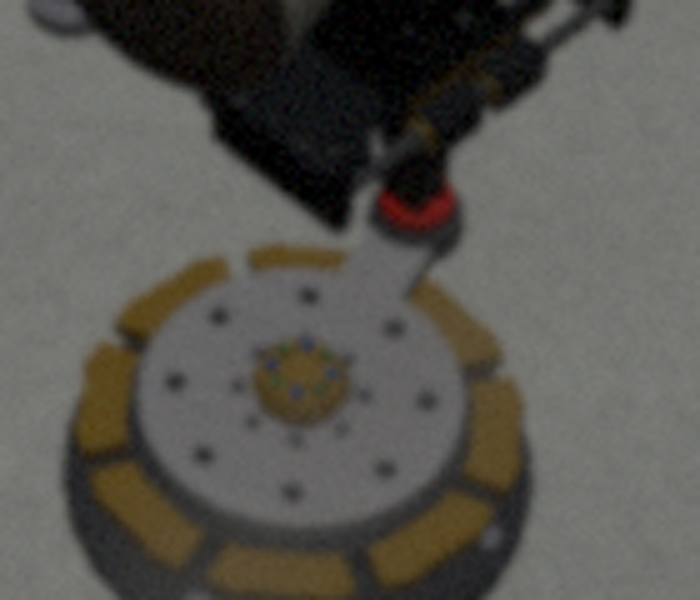

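Call:
play_rows(
  commands=[
    {"fingers": 1, "tx": -0.002, "ty": 0, "tz": 0, "ax": 0, "ay": 0, "az": 0},
    {"fingers": 1, "tx": -0.004, "ty": 0, "tz": 0, "ax": 0, "ay": 0, "az": 0},
    {"fingers": 1, "tx": -0.007, "ty": 0, "tz": 0, "ax": 0, "ay": 0, "az": 0},
    {"fingers": 1, "tx": -0.007, "ty": 0, "tz": 0, "ax": 0, "ay": 0, "az": 0},
    {"fingers": 1, "tx": -0.007, "ty": 0, "tz": 0, "ax": 0, "ay": 0, "az": 0},
  ],
)

```text
time_s: 7.48
tcp_pos: [0.5384, -0.1283, 0.0931]
ee_rot: [[0.002, -0.247, -0.969], [0.0, -0.969, 0.247], [-1.0, -0.001, -0.002]]
wrist_force: [0.7, 0.1, 4.6]
gripper_width: 0.009
```

The force is still about 4.6 N after a 4 mm lift, so the plunger is rising into the slot. I'll lift clear and back off.

Call:
play_rows(
  commands=[
    {"fingers": 1, "tx": -0.004, "ty": 0, "tz": 0, "ax": 0, "ay": 0, "az": 0},
    {"fingers": 1, "tx": -0.009, "ty": 0, "tz": 0, "ax": 0, "ay": 0, "az": 0},
    {"fingers": 1, "tx": -0.05, "ty": 0, "tz": 0, "ax": 0, "ay": 0, "az": 0},
    {"fingers": 1, "tx": -0.1, "ty": 0, "tz": 0, "ax": 0, "ay": 0, "az": 0},
    {"fingers": 1, "tx": -0.14, "ty": 0, "tz": 0, "ax": 0, "ay": 0, "az": 0},
  ],
)

```text
time_s: 7.9
tcp_pos: [0.5366, -0.1286, 0.1984]
ee_rot: [[-0.003, -0.247, -0.969], [-0.0, -0.969, 0.247], [-1.0, 0.001, 0.003]]
wrist_force: [1.4, -0.3, 0.2]
gripper_width: 0.002
```

Call:
play_rows(
  commands=[
    {"fingers": 1, "tx": -0.07, "ty": -0.2, "tz": 0.1, "ax": 0, "ay": 0, "az": 0},
    {"fingers": 1, "tx": -0.07, "ty": -0.2, "tz": 0.1, "ax": 0, "ay": 0, "az": 0},
    {"fingers": 1, "tx": -0.07, "ty": -0.2, "tz": 0.1, "ax": 0, "ay": 0, "az": 0},
    {"fingers": 1, "tx": -0.07, "ty": -0.2, "tz": 0.1, "ax": 0, "ay": 0, "az": 0},
    {"fingers": 1, "tx": -0.07, "ty": -0.2, "tz": 0.1, "ax": 0, "ay": 0, "az": 0},
  ],
)

```text
time_s: 8.32
tcp_pos: [0.5011, 0.0391, 0.2516]
ee_rot: [[0.002, -0.243, -0.97], [0.002, -0.97, 0.243], [-1.0, -0.002, -0.001]]
wrist_force: [1.4, -1.0, -0.9]
gripper_width: 0.002
```

Call:
play_rows(
  commands=[
    {"fingers": 1, "tx": 0, "ty": -0.2, "tz": 0.1, "ax": 0, "ay": 0, "az": 0},
    {"fingers": 1, "tx": 0, "ty": -0.2, "tz": 0.1, "ax": 0, "ay": 0, "az": 0},
    {"fingers": 1, "tx": 0, "ty": -0.2, "tz": 0.1, "ax": 0, "ay": 0, "az": 0},
    {"fingers": 1, "tx": 0, "ty": -0.2, "tz": 0.1, "ax": 0, "ay": 0, "az": 0},
    {"fingers": 1, "tx": 0, "ty": -0.2, "tz": 0.1, "ax": 0, "ay": 0, "az": 0},
  ],
)

```text
time_s: 8.73
tcp_pos: [0.4648, 0.204, 0.249]
ee_rot: [[-0.002, -0.241, -0.97], [0.0, -0.97, 0.241], [-1.0, 0.0, 0.002]]
wrist_force: [-0.0, -0.5, -0.9]
gripper_width: 0.005
```

```bash
python3 - <<'E'
from h import *
s=r.sense();print(s["time_s"],s["tcp_pos"],s["wrist_force"])
ps=[viewer.capture(n) for n in("top","side")];c=[];A=[];b=[]
for p in ps:
    x,y=proj(p,[.53,-.06,.07]).astype(int); c.append(cv2.resize(p["image"][y-60:y+60,x-60:x+60],(400,400),interpolation=2))
    u,v=proj(p,[.537,-.128,.078]).astype(int)
    hsv=cv2.cvtColor(p["image"],cv2.COLOR_RGB2HSV)
    m=(((hsv[...,0]<6)|(hsv[...,0]>172))&(hsv[...,1]>120)&(hsv[...,2]>60));w=np.zeros_like(m);w[v-22:v+22,u-22:u+22]=1
    ys,xs=np.nonzero(m&w);uv=(xs.mean(),ys.mean());X=ray(p,uv,.077)
    print(len(xs),X, "angle", np.degrees(np.arctan2(X[1]+.016,X[0]-.530)))
    R=np.array(p["R"]);K=np.array([[p["fx"],0,p["cx"]],[0,p["fy"],p["cy"]],[0,0,1]]);P=K@np.c_[R,p["t"]]
    for i in(0,1): q=uv[i]*P[2]-P[i];q=q/np.linalg.norm(q[:3]);A.append(q[:3]);b.append(-q[3])
    for d in spotter.silhouettes("bezel",p)[:2]:
        ys,xs=np.nonzero(d["region"]);print("bezel",ray(p,(xs.mean(),ys.mean()),.068))
print("tri red",np.linalg.lstsq(np.array(A),np.array(b),rcond=None)[0])
cv2.imwrite("pics/crop6.png",cv2.cvtColor(np.hstack(c),cv2.COLOR_RGB2BGR))
E
```

```text
8.7333 [0.46481464 0.20396384 0.24902055] [-0.0217981  -0.54172489 -0.94241335]
197 [ 0.53548591 -0.12858347  0.077     ] angle -87.21032574754469
bezel [ 0.53020609 -0.01619602  0.068     ]
bezel [0.74439958 0.21465649 0.068     ]
0 [nan nan nan] angle nan
bezel [0.50544379 0.20701306 0.068     ]
 ** On entry to DLASCL parameter number  4 had an illegal value
 ** On entry to DLASCL parameter number  4 had an illegal value<stdin>:9: RuntimeWarning: Mean of empty slice.
  ret = ret.dtype.type(ret / rcount)
Traceback (most recent call last):
numpy.linalg.LinAlgError: SVD did not converge in Linear Least Squares
```

The arm blocks the side camera, so I'll back away further and look again.

Call:
play_rows(
  commands=[
    {"fingers": 1, "tx": 0, "ty": -0.15, "tz": 0.2, "ax": 0, "ay": 0, "az": 0},
    {"fingers": 1, "tx": 0, "ty": -0.15, "tz": 0.2, "ax": 0, "ay": 0, "az": 0},
    {"fingers": 1, "tx": 0, "ty": -0.15, "tz": 0.2, "ax": 0, "ay": 0, "az": 0},
    {"fingers": 1, "tx": 0, "ty": -0.15, "tz": 0.2, "ax": 0, "ay": 0, "az": 0},
    {"fingers": 1, "tx": 0, "ty": -0.15, "tz": 0.2, "ax": 0, "ay": 0, "az": 0},
  ],
)

```text
time_s: 9.35
tcp_pos: [0.3477, 0.3461, 0.25]
ee_rot: [[-0.0, -0.248, -0.969], [0.0, -0.969, 0.248], [-1.0, -0.0, 0.0]]
wrist_force: [-0.0, 0.1, 0.3]
gripper_width: 0.005
```

Call:
play_rows(
  commands=[
    {"fingers": 1, "tx": 0, "ty": -0.15, "tz": 0.2, "ax": 0, "ay": 0, "az": 0},
    {"fingers": 1, "tx": 0, "ty": -0.15, "tz": 0.2, "ax": 0, "ay": 0, "az": 0},
    {"fingers": 1, "tx": 0, "ty": -0.15, "tz": 0.2, "ax": 0, "ay": 0, "az": 0},
    {"fingers": 1, "tx": 0, "ty": -0.15, "tz": 0.2, "ax": 0, "ay": 0, "az": 0},
    {"fingers": 1, "tx": 0, "ty": -0.15, "tz": 0.2, "ax": 0, "ay": 0, "az": 0},
  ],
)

```text
time_s: 9.77
tcp_pos: [0.2304, 0.4931, 0.2498]
ee_rot: [[-0.0, -0.247, -0.969], [0.0, -0.969, 0.247], [-1.0, -0.0, 0.0]]
wrist_force: [0.4, 0.0, -0.0]
gripper_width: 0.011
```

```bash
python3 - <<'E'
from h import *
s=r.sense();print(s["time_s"],s["tcp_pos"],s["wrist_force"])
ps=[viewer.capture(n) for n in("top","side")];c=[];A=[];b=[]
for p in ps:
    x,y=proj(p,[.53,-.06,.07]).astype(int); c.append(cv2.resize(p["image"][y-60:y+60,x-60:x+60],(400,400),interpolation=2))
cv2.imwrite("pics/crop6.png",cv2.cvtColor(np.hstack(c),cv2.COLOR_RGB2BGR))
for p in ps:
    u,v=proj(p,[.537,-.128,.078]).astype(int)
    hsv=cv2.cvtColor(p["image"],cv2.COLOR_RGB2HSV)
    m=(((hsv[...,0]<6)|(hsv[...,0]>172))&(hsv[...,1]>120)&(hsv[...,2]>60));w=np.zeros_like(m);w[v-22:v+22,u-22:u+22]=1
    ys,xs=np.nonzero(m&w);uv=(xs.mean(),ys.mean());X=ray(p,uv,.077)
    print(len(xs),X, "angle", np.degrees(np.arctan2(X[1]+.016,X[0]-.530)))
    K=np.array([[p["fx"],0,p["cx"]],[0,p["fy"],p["cy"]],[0,0,1]]);P=K@np.c_[p["R"],p["t"]]
    for i in(0,1): q=uv[i]*P[2]-P[i];q=q/np.linalg.norm(q[:3]);A.append(q[:3]);b.append(-q[3])
    for d in spotter.silhouettes("bezel",p)[:2]:
        ys,xs=np.nonzero(d["region"]);print("bezel",ray(p,(xs.mean(),ys.mean()),.068))
print("tri red",np.linalg.lstsq(np.array(A),np.array(b),rcond=None)[0])
E
```

```text
9.7667 [0.2303741  0.49307264 0.24975169] [ 0.36935064  0.03728859 -0.00916742]
197 [ 0.53548591 -0.12858347  0.077     ] angle -87.21032574754469
bezel [ 0.52877215 -0.01567411  0.068     ]
bezel [0.52059764 0.1686794  0.068     ]
134 [ 0.53642031 -0.12931526  0.077     ] angle -86.75715608547802
bezel [ 0.52822326 -0.01450773  0.068     ]
bezel [0.50519076 0.20750767 0.068     ]
tri red [ 0.53560382 -0.12834781  0.07827309]
```

View pics/crop6.png

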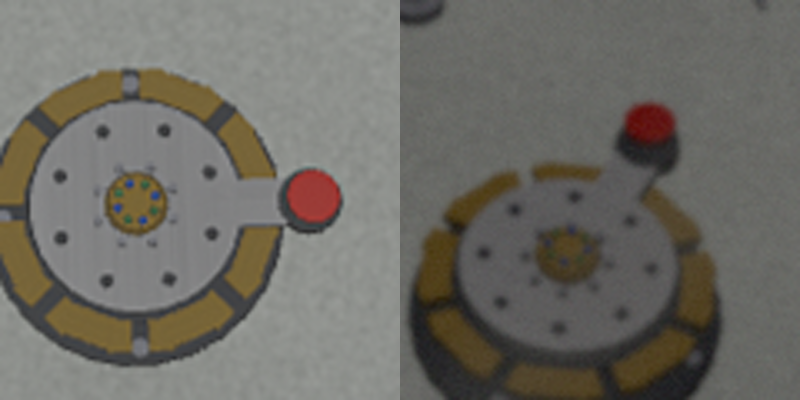

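The cap (left crop (313,195)) stands up at the next slot. Its triangulated height is 78 mm (77 mm at the start), and the bezel is centred at (136,203).

```bash
python3 -c "
from station import job
print(job.finish_job())"
```

```text
the job is handed in; nothing more can be done
None
```

With closed fingertips I pressed the red plunger onto its stop, dragged the table 45° counter-clockwise, and let the plunger spring up into the next slot. I backed the arm off to about (0.23, 0.49, 0.25) and handed the job in at about 10 s; it reported no verdict.

- **Force:** the highest wrist force read at the end of a move was about 12 N.
- **Table angle:** the final pictures put the arm at about −87°, against about −131° at the start. That is a turn of 44–45°, within measuring error of one slot.
- **Plunger:** it still pushed back with 4.6 N as I lifted off, and its cap triangulates at 78 mm (77 mm at the start), so it is up in the slot.
- **Bezel:** it shows centred on the table, with its position unchanged to within about 2 mm.
- **Bystanders:** I did not measure them again at the end. The fingertips and gripper stayed away from them throughout.
- **Failed or disagreeing checks:** one check had to be repeated because the arm blocked the side camera. Near the end of the turn the measured fingertip position ran 2–3 mm ahead of the commanded one, and the plunger still rose into the slot.

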